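# Peel the top palette off a stuck pile and hold it out

### The job

The white mixing palettes have been stacked with paint on them and have dried together. Take hold of the rim of the top one by a corner, raise that corner first while the opposite one is still down so that it peels loose, lift it off with the rest of the pile left standing in its place, and hold it out to the painter: wells up and level, its middle over the middle of the grey felt mat, its underside about 20 cm above the table. Finish while holding it there in the gripper, still; do not put it down, and leave the other things on the table where they are.

Things in the scene. Friction and masses are not known exactly. Their poses are not given: they have to be found in the camera images.
- palette: the top palette of the pile, loose, white plastic, about 150 g: 200 (own x) by 140 (own y) by 25 mm, wells up. Origin: centre of its underside; z up. All round runs a turned-down rim 10 mm wide and 13 mm high (12 to 25 mm above the origin), its faces upright inside and outside, free for a finger on either side. Below it hangs the 12 mm deep basin with six wells, its dividers under 12 mm high
- corner_a (a point): outer corner of the top palette's rim, at the height of the rim's top: +x +y corner (100, 70, 25 mm from its origin). Inside the rim, 13 mm below its top, a 4 mm wide ledge steps inward to the basin: fingertips can reach down about 12 mm there
- corner_b (a point): the same, -x +y corner (-100, 70, 25 mm). While nested, the outer faces of all the rims in the pile are flush: fingertips more than 13 mm below the top would take the next palette too
- corner_c (a point): the same, -x -y corner (-100, -70, 25 mm). Dried paint holds the palette at four places on its long sides, 60 mm either way from its middle along own x, each with about 2 N until that place is raised 5 mm, then it lets go
- corner_d (a point): the same, +x -y corner (100, -70, 25 mm). Raised at one end (+x or -x) with the other end's rim as hinge, the palette is free of all the dried paint at about 0.16 rad; pulled straight up it resists with about 7 N besides its weight
- pile: the eight like palettes below, caked firmly together, loose on the table, about 1.2 kg: 200 (own x) by 140 (own y) mm, rim top 116 mm above its origin (centre of its underside); z up. The top palette is nested on it, axes parallel: its rim stands on the pile's rim, its basin hangs inside with 1.2 mm play; its origin is 104 mm and its rim top 129 mm above the pile's origin
- mat: grey felt mat, the painter's place, fixed on the table: 220 by 160 by 3 mm. Origin: centre of its underside
- jar: glass brush-washing jar, upright, 72 mm wide, 95 mm high, bystander. Origin: centre of its underside
- ink_dish: white porcelain dish of black ink, 110 mm wide, 18 mm high, bystander. Origin: centre of its underside
- paint_bottle: small white paint pot with cap, 48 mm wide, 75 mm high, bystander. Origin: centre of its underside
- fan: round silk fan lying flat, 216 mm wide, 6 mm thick, with a black handle 115 mm long to own +x, bystander. Origin: centre of the disc's underside
Mind the look-alikes: they are no part of the job. Leave any purple look-alike of the pile alone.

How it is judged:
On the way, in this order (a step that is already met when the one before it is completed fails the run):
1. the gripped corner of the top palette is raised 15 mm or more while the opposite corner is still down on the pile (within 6 mm) (((z of corner_a in the frame of pile above 0.144 m and z of corner_c in the frame of pile below 0.135 m) or (z of corner_b in the frame of pile above 0.144 m and z of corner_d in the frame of pile below 0.135 m) or (z of corner_c in the frame of pile above 0.144 m and z of corner_a in the frame of pile below 0.135 m) or (z of corner_d in the frame of pile above 0.144 m and z of corner_b in the frame of pile below 0.135 m)) and horizontal distance between palette and pile below 0.04 m and z of palette in the frame of pile above 0.104 m and contact force between palette and the fingers above 0.3 N), for 0.1 s.
2. the palette is held clear of the pile, 22 mm or more above its nested place, and the pile stands where it was (z of palette in the frame of pile above 0.126 m and contact force between palette and pile below 0.02 N and contact force between palette and the fingers above 0.3 N and distance of pile from where it was at the start of the episode below 0.03 m and angle between pile's own z axis and vertical below 0.06 rad), for 0.2 s.
At the end, for the whole second after the job is handed in: the palette is held still in the fingers and carried by nothing else, wells up and level within 0.17 rad, its middle within 60 mm (level) of the middle of the mat, its underside 140 to 280 mm above the table; the rest of the pile stands within 30 mm of where it was, upright (horizontal distance between palette and mat below 0.06 m and height (world z) of palette between 0.14 and 0.28 m and angle between palette's own z axis and vertical below 0.17 rad and linear speed of palette below 0.03 m/s and contact force between palette and the fingers above 0.5 N and contact force between palette and pile below 0.02 N and distance of pile from where it was at the start of the episode below 0.03 m and angle between pile's own z axis and vertical below 0.06 rad); the arm keeps its last pose, push and grip.
It fails at once if the rest of the pile is lifted, tipped or shoved more than 30 mm (distance of pile from where it was at the start of the episode above 0.03 m or angle between pile's own z axis and vertical above 0.15 rad).
It fails at once if a bystander is moved more than 30 mm (distance of any of jar, ink_dish, paint_bottle, fan from where it was at the start of the episode above 0.03 m).
It also fails if it takes over 48 s, if anything falls off the work surface, if the arm or the gripper's body presses on something with over 40 N, if the wrist force passes 120 N, or if a joint passes its speed limit or range.

### The arm

A 6-joint arm with a two-finger parallel gripper is mounted at the origin on the work surface. World frame = base frame: x ahead of the robot, y to its left, z up, the work surface at z = 0. Lengths are in m, angles in rad, forces in N, time in s.
With the tool pointing down it reaches from about 0.425 to 0.95 m from the base axis. Payload 3.5 kg.
Tool frame: the origin (TCP) lies midway between the tips of the shut fingers; the grasp point (between the pads) lies ctrl.grasp_offset behind it (ctrl.grasp_offset is the distance from the TCP to the grasp point, in m); x points along the fingers, y is the direction in which the jaws open and shut, and the axes are right-handed (so a half turn about x gives the same grasp; the last joint's range is limited). The gripper opens to 85 mm and grips with 20 to 120 N. Pads are 22 mm wide; open, the fingers measure 114 mm over their backs; the gripper's body (76 mm by 85 mm) begins 54 mm behind the grasp point. The pads swing forward as they close: fully open they stand 13 mm farther back than shut.
Start: joints at [-1.415, 0.286, 1.577, -0, 1.279, -0.15], TCP at [0.203, -0.644, 0.231] pointing down, gripper open.
Joint ranges: [-2.77, 2.77], [-0.9, 2.22], [0.21, 2.48], [-1.53, 4.67], [0.24, 2.81], [-2.84, 2.84]. Speed limits (rad/s): [2.79, 2.79, 3.14, 3.14, 3.14, 3.14].

### API

Orientations are given as a unit quaternion [x, y, z, w].
In Python, from plant import readout, read_camera, sign_off, ctrl gives the robot as it stands.
- The arm moves only by the tool drive_tool, never from a script. Its argument "steps" is a list of rows, each a list of 5 numbers: the shift along the tool's x, y, z in cm, then the turn about the tool's x in degrees, then the opening, from 0 (shut) to 1 (fully open). A call has 1 to 10 rows; each row shifts and turns the commanded pose from where the row before left it, along the tool's axes as they then stand; what a row does not reach is not made up. A row lasts 1/10 s, in which the tool goes at most 50 mm and 8.59 degrees, less where a joint would pass 70% of its speed; a pose out of reach is approached as far as the arm can. A call is refused whole if a number of a shift passes 5 or a number of a turn 8.59, either way. A call with a gripper value outside its range is refused whole. The fingers move at their own pace and stop on an object; "force" is the grip in N (left out, the last holds). Time passes only in rows, so rows that do not move let the fingers close. It gives the time, the measured TCP pose, the force and the opening at its end, in the units of the state.
- readout.get_state(): the state, without advancing time (a new reading comes with each control period).
- read_camera(name): name is "scene" or "top"; returns a dict with "frame" (480x640x3 uint8, red, green, blue), "vertical_fov" (degrees; the focal length in pixels is half the picture's height over the tangent of half this angle, whatever the lens; pixels are square), "cx", "cy" (the principal point, pixels), "eye" and "orientation" of the camera in the world. Camera axes: x right, y up, looking along -z (the intrinsics and any distortion apply to the point x, -y, -z); pixel columns grow to the right and rows downward; lengths in m; the calibration is good to about 2 mm. A picture is of the moment at which its call begins. There is no depth.
- sign_off(): hands the job in, once; it reports no verdict.
The state is a dict: "time": time; "qpos": joint angles; "dq": joint speeds; "joint_efforts": joint torques, N m; "eef_pos": TCP position; "tcp_rot": TCP orientation; "contact_force": force on the tool from outside, world axes, zero at the start; "wrist_torque": the same for the moment, N m; "opening": opening from 0.0 (shut) to 1.0 (fully open).
Only numpy, scipy, OpenCV 4.12 (cv2) and the standard library are available. Lean on these libraries where they do the work, as an engineer would, in place of code of your own. Each camera call takes 0.05 s, during which the arm holds its last target. There are 200 camera calls.

## Working session

There is one attempt and no reset: what is moved stays moved. The work goes in short steps, Python scripts to look and compute and a tool call to move; the robot and the scene stay as the last step left them, time stands still between calls to the robot, and variables do not carry over. Pictures are saved under pics/ and viewed, about 8 in all and at most 12, crops included, and the job is handed in when it is done.

Besides the shell and the picture viewer there is one more tool, called after "Emit:" as a command line: name --pt "numbers of a row" for each row, then --argument value for the rest. drive_tool: Moves the arm, as the interface text tells. Its arguments: {"type":"object","properties":{"steps":{"type":"array","items":{"type":"array","items":{"type":"number"}}},"force":{"type":"number"}},"required":["steps"]}

```bash
mkdir -p pics; ls
python3 - <<'E'
from plant import readout, read_camera, ctrl
import cv2
print(readout.get_state(), ctrl.grasp_offset, [a for a in dir(ctrl) if a[0]!='_'])
for n in("scene","top"):
    c=read_camera(n); print(n,{k:v for k,v in c.items() if k!='frame'})
    cv2.imwrite(f"pics/{n}0.png",c["frame"][:,:,::-1])
E
```

```text
pics
{'time': 0.0, 'qpos': array([-1.41497980e+00,  2.87165389e-01,  1.57816612e+00,  1.44019091e-05,
        1.27860772e+00, -1.50019736e-01]), 'dq': array([ 1.98454297e-06, -7.25953827e-04,  2.04704430e-03, -5.83570263e-04,
       -2.04286063e-05, -5.18933488e-04]), 'joint_efforts': array([ 5.77734900e-04, -4.05980802e+01, -2.92627627e+01, -1.86942552e-04,
        5.74643418e-03,  2.13493095e-06]), 'eef_pos': array([ 0.2031525 , -0.64301797,  0.22995326]), 'tcp_rot': array([ 0.69885762,  0.10853665, -0.69885268,  0.10687735]), 'contact_force': array([-0.39903685,  0.00595309, -0.60515895]), 'wrist_torque': array([ 0.02168708,  0.00072567, -0.02268049]), 'opening': 0.9990608574701239} 0.0187 ['Unreachable', 'grasp_offset']
scene {'vertical_fov': 54.03479849285042, 'cx': 326.59830936742173, 'cy': 245.14660278984854, 'eye': array([1.22856917, 0.4089037 , 0.66190513]), 'orientation': array([0.23457472, 0.40156593, 0.7755076 , 0.42697478])}
top {'vertical_fov': 45.55667390889702, 'cx': 319.1583248130854, 'cy': 240.11456417732583, 'eye': array([ 0.47893406, -0.02478339,  1.33684123]), 'orientation': array([ 0.02348833, -0.01953398, -0.69968737,  0.7137957 ])}
```

View pics/scene0.png

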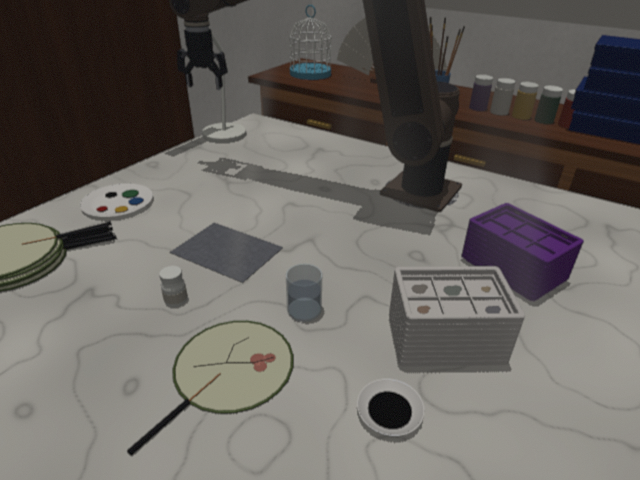

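View pics/top0.png

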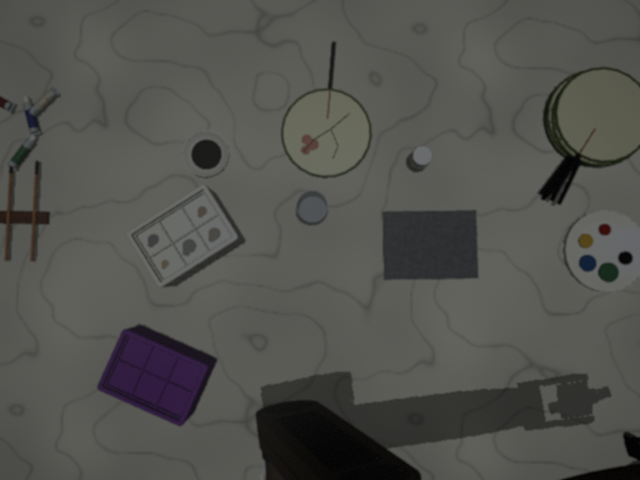

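The scene view shows a white pile with a painted top at about (455,300). In the top view it is at (187,236). There is a purple look-alike at top (157,375), and the round paint dish at top (605,250) is unrelated. Only the white rectangular pile fits the description. The mat is at top (430,244). Next I'll measure it and check an enlarged crop.

```bash
cat > h.py <<'E'
import numpy as np, cv2
from scipy.spatial.transform import Rotation as R
from plant import readout, read_camera, ctrl
def cast(c,px,z):
    px=np.atleast_2d(px).astype(float); f=240/np.tan(np.radians(c["vertical_fov"])/2)
    d=np.c_[(px[:,0]-c["cx"])/f,-(px[:,1]-c["cy"])/f,-np.ones(len(px))]
    d=R.from_quat(c["orientation"]).apply(d); return c["eye"]+d*((z-c["eye"][2])/d[:,2])[:,None]
def proj(c,P):
    f=240/np.tan(np.radians(c["vertical_fov"])/2)
    v=R.from_quat(c["orientation"]).inv().apply(np.atleast_2d(P)-c["eye"])
    return np.c_[c["cx"]-f*v[:,0]/v[:,2], c["cy"]+f*v[:,1]/v[:,2]]
E
python3 - <<'E'
from h import *
c=read_camera("top"); im=c["frame"]; g=cv2.cvtColor(im,cv2.COLOR_RGB2GRAY); hsv=cv2.cvtColor(im,cv2.COLOR_RGB2HSV)
print("g samples",g[205:275:10,187],g[244,380:400:2],im[244,430],im[300,300],im[215,152])
roi=np.zeros_like(g); roi[170:300,115:255]=1
best=None
for t in (110,120,130,140,150,160):
    m=((g>t)&(roi>0)).astype(np.uint8); m=cv2.morphologyEx(m,cv2.MORPH_CLOSE,np.ones((5,5)))
    cs=cv2.findContours(m,0,2)[0]
    if not cs: continue
    k=max(cs,key=cv2.contourArea); r=cv2.minAreaRect(k); P=cast(c,cv2.boxPoints(r),.129)
    print(t,cv2.contourArea(k),np.round(cv2.boxPoints(r)).tolist(),np.round(P[:,:2],3).tolist(),np.linalg.norm(P[0]-P[1]).round(3),np.linalg.norm(P[2]-P[1]).round(3))
m=((g<70)).astype(np.uint8); m[:200]=0;m[290:]=0;m[:,:370]=0;m[:,490:]=0
k=max(cv2.findContours(m,0,2)[0],key=cv2.contourArea); r=cv2.minAreaRect(k);b=cv2.boxPoints(r);print("mat",b,cast(c,b,.003),cast(c,[r[0]],.003))
s=read_camera("scene")["frame"]
cr=np.hstack([cv2.resize(im[170:310,110:260],(420,392),interpolation=2),cv2.resize(s[250:380,370:540],(380,392),interpolation=2)])
cv2.imwrite("pics/crop1.png",cr[:,:,::-1])
for n,p,z in(("jar",(312,208),.0475),("ink",(207,155),.018),("pot",(420,158),.06),("fan",(326,133),.006)): print(n,cast(c,[p],z).round(3))
E
```

```text
g samples [103  91 106  91  68  80  94] [91 76 51 50 49 50 51 50 49 47] [47 49 51] [90 90 86] [94 95 91]
mat [[381.91516 211.05838]
 [476.32446 209.70969]
 [477.30652 278.4528 ]
 [382.89722 279.80148]] [[ 0.63126132 -0.16221209  0.003     ]
 [ 0.63875815 -0.38316278  0.003     ]
 [ 0.47810947 -0.38598926  0.003     ]
 [ 0.4705586  -0.16665523  0.003     ]] [[ 0.55437863 -0.27454891  0.003     ]]
jar [[0.63  0.001 0.048]]
ink [[0.753 0.249 0.018]]
pot [[ 0.747 -0.241  0.06 ]]
fan [[ 0.813 -0.028  0.006]]
```

View pics/crop1.png

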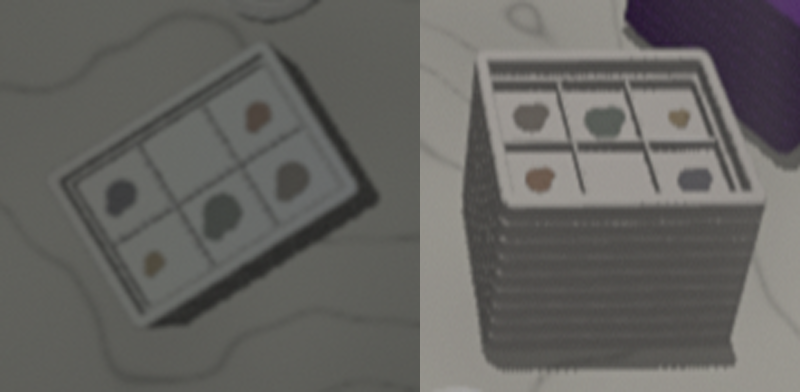

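The crop confirms the white pile with six paint wells. Its top-view rim corners are at about (204.6,185.4), (128,234), (161,287) and (237.5,237).

```bash
cat >> h.py <<'E'
def rect_fit(P):
    # P ordered corners: [A,B,C,D] with AB long(200) ; returns centre, angle of long axis
    ctr=P[:,:2].mean(0); u=(P[0]-P[1]+P[3]-P[2])[:2]; v=(P[0]-P[3]+P[1]-P[2])[:2]
    a=np.arctan2(u[1],u[0]); return ctr,a,np.linalg.norm(u)/2,np.linalg.norm(v)/2
E
python3 - <<'E'
from h import *
ct=read_camera("top"); cs=read_camera("scene")
pt=np.array([[204.6,185.4],[128,234.3],[161,286.8],[237.5,236.8]])
for z in (.124,.129,.134):
    P=cast(ct,pt,z); c,a,l,w=rect_fit(P); print(z,c.round(4),np.degrees(a).round(2),l.round(4),w.round(4))
print(cast(ct,pt,.129).round(3))
# scene crop: x scale 170/380, y 130/392
ps=np.array([[370+x*170/380,250+y*130/392] for x,y in((475-420,52),(710-420,50),(765-420,205),(505-420,207))])
Q=cast(cs,ps,.129);print("scene",ps.round(1).tolist(),Q.round(3),rect_fit(Q))
E
```

```text
0.124 [0.5564 0.2732] -55.72 0.1931 0.1322
0.129 [0.5561 0.272 ] -55.72 0.1923 0.1316
0.134 [0.5558 0.2708] -55.72 0.1915 0.1311
[[0.664 0.229 0.129]
 [0.557 0.389 0.129]
 [0.447 0.314 0.129]
 [0.556 0.156 0.129]]
scene [[394.6, 267.2], [499.7, 266.6], [524.3, 318.0], [408.0, 318.6]] [[0.557 0.157 0.129]
 [0.445 0.324 0.129]
 [0.565 0.396 0.129]
 [0.672 0.235 0.129]] (array([0.55952403, 0.27785694]), np.float64(-0.9834802208428313), np.float64(0.19702981795522626), np.float64(0.13939688462112979))
```

```bash
cat >> h.py <<'E'
C=np.array([.5578,.275]); ANG=np.radians(-56.0)
def grip(C=C,ANG=ANG):
    u=np.array([np.cos(ANG),np.sin(ANG)]); n=np.array([-u[1],u[0]])
    return C+.074*u-.065*n, u, n
def tell(target):
    s=readout.get_state(); Rm=R.from_quat(s["tcp_rot"]); g,u,n=grip()
    y=Rm.apply([0,1,0]); zt=Rm.apply([0,0,1])
    yaw=np.degrees(np.arctan2(y[1],y[0])); want=np.degrees(np.arctan2(n[1],n[0])); d=(want-yaw+90)%180-90
    print("t",round(s["time"],2),"tcp",s["eef_pos"].round(4),"xax",Rm.apply([1,0,0]).round(3),"y",y.round(3),"z",zt.round(3),"q",s["qpos"].round(2),"op",round(s["opening"],3),"F",s["contact_force"].round(2),"M",s["wrist_torque"].round(3))
    print("turn about tool x needed (deg):",-d.round(2)); 
    D=np.asarray(target)-s["eef_pos"]; print("tool delta cm",(100*Rm.inv().apply(D)).round(2))
E
python3 - <<'E'
from h import *
g,u,n=grip(); print(g,u,n); tell([.6,-.2,.23]); tell([*g,.23])
E
```

```text
[0.54529283 0.17730368] [ 0.5591929  -0.82903757] [0.82903757 0.5591929 ]
t 0.3 tcp [ 0.2032 -0.6435  0.2308] xax [-0.     0.001 -1.   ] y [ 0.301 -0.954 -0.001] z [-0.954 -0.301 -0.   ] q [-1.42  0.29  1.58 -0.    1.28 -0.15] op 0.996 F [-0.    0.39 -0.23] M [0.043 0.046 0.036]
turn about tool x needed (deg): 73.52
tool delta cm [  0.11 -30.34 -51.19]
t 0.3 tcp [ 0.2032 -0.6435  0.2308] xax [-0.     0.001 -1.   ] y [ 0.301 -0.954 -0.001] z [-0.954 -0.301 -0.   ] q [-1.42  0.29  1.58 -0.    1.28 -0.15] op 0.996 F [-0.    0.39 -0.23] M [0.043 0.046 0.036]
turn about tool x needed (deg): 73.52
tool delta cm [  0.14 -67.97 -57.33]
```

Emit:
drive_tool --pt "0 -2.5 -4.2 0 1" --pt "0 -2.5 -4.2 0 1" --pt "0 -2.5 -4.2 0 1" --pt "0 -2.5 -4.2 0 1" --pt "0 -2.5 -4.2 0 1" --pt "0 -2.5 -4.2 0 1" --pt "0 -2.5 -4.2 0 1" --pt "0 -2.5 -4.2 0 1" --pt "0 -2.5 -4.2 0 1" --pt "0 -2.5 -4.2 0 1"

```text
time: 1.3
eef_pos: [0.5296, -0.2771, 0.2316]
tcp_rot: [0.699, 0.108, -0.699, 0.108]
contact_force: [0.3, -0.2, 0.1]
opening: 1.002
```

Emit:
drive_tool --pt "0 -2.5 -4.2 -8 0.5" --pt "0 0 0 -8.5 0.5" --pt "0 0 0 -8.5 0.5" --pt "0 0 0 -8.5 0.5" --pt "0 0 0 -8.5 0.5" --pt "0 0 0 -8.5 0.5" --pt "0 0 0 -8.5 0.5" --pt "0 0 0 -8.5 0.5" --pt "0 0 0 -8.5 0.5" --pt "0 0 0 -8.5 0.5"

```text
time: 2.3
eef_pos: [0.561, -0.2423, 0.2313]
tcp_rot: [0.443, 0.551, -0.443, 0.551]
contact_force: [-0.3, -1.0, 0.6]
opening: 0.5
```

Emit:
drive_tool --pt "0 0 0 -8.5 0.4" --pt "0 0 0 -8.5 0.4" --pt "0 0 0 -5 0.4" --pt "0 0 0 0 0.4"

```text
time: 2.7
eef_pos: [0.561, -0.2423, 0.2313]
tcp_rot: [0.332, 0.624, -0.332, 0.624]
contact_force: [0.4, 0.2, 0.2]
opening: 0.399
```

Run:
```python
from h import *
g,u,n=grip(); tell([*g,.20])
# edge refinement, both views: strongest gradient across predicted outer edges
for nm in("top","scene"):
    c=read_camera(nm); gr=cv2.GaussianBlur(cv2.cvtColor(c["frame"],cv2.COLOR_RGB2GRAY).astype(np.float32),(0,0),.8)
    for lab,d,e,h,L in(("+u",u,n,.1,.05),("-u",-u,n,.1,.05),("+n",n,u,.07,.08),("-n",-n,u,.07,.08)):
        offs=np.arange(-.016,.0165,.001); prof=[]
        for o in offs:
            P=np.array([[*(C+d*(h+o)+e*s),.129] for s in np.linspace(-L,L,30)])
            q=proj(c,P).astype(np.float32); prof.append(cv2.remap(gr,q[:,0],q[:,1],1).mean())
        print(nm,lab,np.round(prof).astype(int).tolist())
```

```text
t 2.7 tcp [ 0.561  -0.2423  0.2313] xax [-0.  0. -1.] y [ 0.829  0.559 -0.   ] z [ 0.559 -0.829 -0.   ] q [-0.57  0.15  1.74  0.    1.25 -1.17] op 0.399 F [0.37 0.16 0.21] M [-0.019 -0.006 -0.04 ]
turn about tool x needed (deg): 0.01
tool delta cm [  3.13  22.17 -35.66]
top +u [120, 119, 117, 116, 115, 115, 116, 117, 119, 120, 120, 119, 115, 110, 102, 92, 83, 74, 67, 62, 61, 62, 66, 71, 78, 86, 93, 98, 103, 105, 107, 107, 107]
top -u [94, 93, 91, 89, 88, 89, 92, 97, 104, 110, 114, 117, 118, 117, 115, 113, 111, 110, 110, 109, 110, 110, 110, 110, 110, 110, 110, 110, 109, 109, 108, 107, 107]
top +n [93, 91, 89, 88, 88, 90, 95, 101, 107, 113, 116, 118, 118, 116, 114, 113, 111, 110, 110, 110, 110, 110, 110, 110, 110, 110, 110, 110, 110, 110, 110, 110, 110]
top -n [121, 120, 119, 118, 117, 116, 116, 117, 118, 119, 120, 120, 117, 113, 106, 97, 87, 78, 69, 63, 59, 56, 55, 55, 55, 56, 58, 60, 65, 71, 78, 85, 93]
scene +u [138, 138, 139, 139, 141, 144, 147, 151, 154, 156, 156, 154, 148, 139, 126, 111, 98, 88, 84, 83, 84, 87, 89, 92, 95, 98, 101, 104, 107, 109, 112, 115, 117]
scene -u [103, 92, 84, 80, 82, 88, 98, 111, 123, 135, 143, 148, 150, 149, 145, 138, 128, 117, 107, 98, 91, 87, 85, 83, 82, 81, 80, 79, 78, 77, 75, 74, 73]
scene +n [134, 135, 136, 138, 140, 143, 146, 149, 151, 153, 154, 154, 153, 150, 145, 138, 130, 120, 110, 100, 93, 87, 84, 82, 81, 82, 83, 84, 86, 87, 88, 88, 87]
scene -n [86, 91, 97, 103, 111, 120, 128, 135, 141, 146, 148, 149, 149, 147, 144, 141, 137, 133, 129, 126, 124, 122, 121, 120, 119, 119, 118, 117, 117, 116, 116, 115, 115]
```

Emit:
drive_tool --pt "0.2 2.2 -3.6 0 0.4" --pt "0.2 2.2 -3.6 0 0.4" --pt "0.2 2.2 -3.6 0 0.4" --pt "0.2 2.2 -3.6 0 0.4" --pt "0.2 2.2 -3.6 0 0.4" --pt "0.2 2.2 -3.6 0 0.4" --pt "0.2 2.2 -3.6 0 0.4" --pt "0.2 2.2 -3.6 0 0.4" --pt "0.5 2.2 -3.6 0 0.4" --pt "0.5 2.3 -3.2 0 0.4"

```text
time: 3.8
eef_pos: [0.5446, 0.1783, 0.2055]
tcp_rot: [0.332, 0.624, -0.332, 0.624]
contact_force: [0.1, -1.2, -1.0]
opening: 0.398
```

Emit:
drive_tool --pt "2 0 0 0 0.4" --pt "2 0 0 0 0.4" --pt "0.5 0 0 0 0.4" --pt "0 0 0 0 0.4" --pt "0 0 0 0 0.4"

```text
time: 4.3
eef_pos: [0.5457, 0.1762, 0.1613]
tcp_rot: [0.332, 0.624, -0.332, 0.625]
contact_force: [0.5, -1.1, 0.4]
opening: 0.402
```

Run:
```python
from h import *
g,u,n=grip(); tell([*g,.118])
c=read_camera("scene"); a=c["frame"][190:350,370:560]
cv2.imwrite("pics/s2.png",cv2.resize(a,(760,600))[:,:,::-1])
```

```text
t 4.3 tcp [0.5457 0.1762 0.1613] xax [ 0.001  0.    -1.   ] y [0.829 0.559 0.001] z [ 0.559 -0.829  0.001] q [ 0.14  0.13  1.89  0.    1.12 -0.46] op 0.402 F [ 0.5  -1.06  0.44] M [-0.008  0.026 -0.026]
turn about tool x needed (deg): -0.04
tool delta cm [ 4.33  0.03 -0.12]
```

View pics/s2.png

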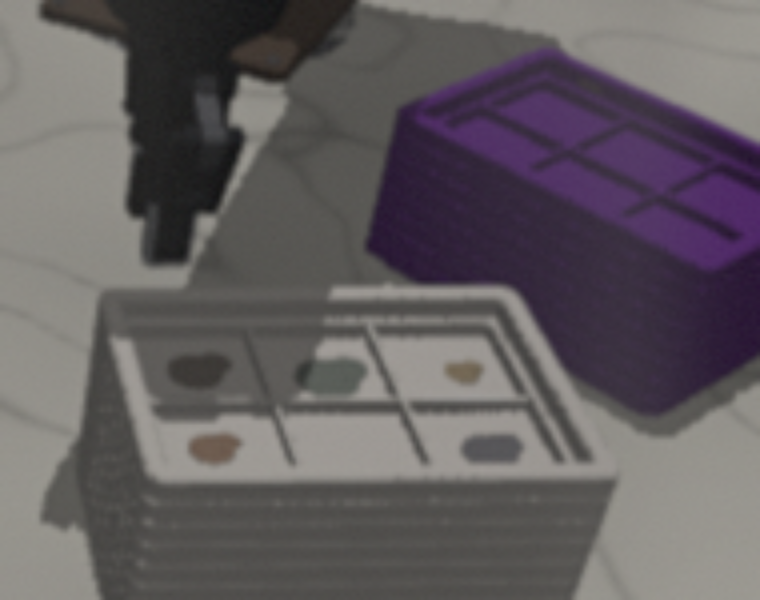

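Emit:
drive_tool --pt "1.2 0 -0.1 0 0.4" --pt "1.2 0 0 0 0.4" --pt "1 0 0 0 0.4" --pt "0.7 0 0 0 0.4" --pt "0.3 0 0 0 0.4" --pt "0 0 0 0 0.4" --force 30

```text
time: 4.95
eef_pos: [0.544, 0.1771, 0.1155]
tcp_rot: [0.332, 0.625, -0.332, 0.624]
contact_force: [1.0, 0.3, -0.4]
opening: 0.4
```

Emit:
drive_tool --pt "0 0 0 0 0.25" --pt "0 0 0 0 0.15" --pt "0 0 0 0 0.05" --pt "0 0 0 0 0" --pt "0 0 0 0 0" --force 30

```text
time: 5.45
eef_pos: [0.545, 0.1773, 0.1171]
tcp_rot: [0.332, 0.624, -0.332, 0.625]
contact_force: [0.7, -0.1, 2.0]
opening: 0.107
```

Run:
```python
from h import *
g,u,n=grip(); tell([*g,.118])
c=read_camera("scene"); a=c["frame"][190:350,370:560]
cv2.imwrite("pics/s3.png",cv2.resize(a,(760,600))[:,:,::-1])
```

```text
t 5.45 tcp [0.545  0.1773 0.1171] xax [ 0.001  0.    -1.   ] y [0.829 0.559 0.001] z [ 0.559 -0.829  0.   ] q [ 0.14  0.19  1.92  0.    1.03 -0.46] op 0.107 F [ 0.71 -0.1   2.03] M [-0.014 -0.017 -0.069]
turn about tool x needed (deg): 0.01
tool delta cm [-0.09  0.03  0.02]
```

View pics/s3.png

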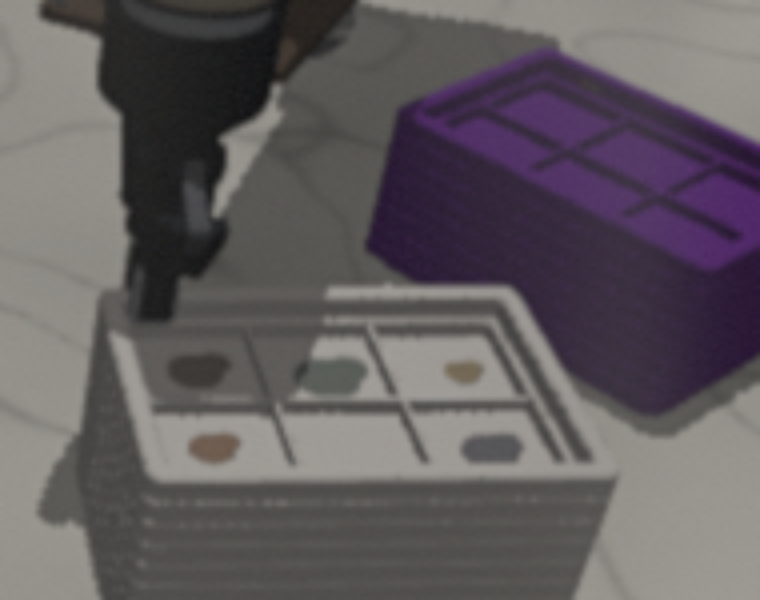

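Emit:
drive_tool --pt "-0.2 0 0 0 0" --pt "-0.2 0 0 0 0" --pt "-0.2 0 0 0 0" --pt "-0.2 0 0 0 0" --pt "-0.2 0 0 0 0" --pt "0 0 0 0 0"

```text
time: 6.1
eef_pos: [0.5442, 0.1775, 0.1266]
tcp_rot: [0.332, 0.625, -0.332, 0.624]
contact_force: [-0.0, 3.2, -3.3]
opening: 0.106
```

Run:
```python
from h import *
g,u,n=grip(); tell([*g,.118])
c=read_camera("scene"); a=c["frame"][190:350,370:560]
cv2.imwrite("pics/s4.png",cv2.resize(a,(760,600))[:,:,::-1])
```

```text
t 6.1 tcp [0.5442 0.1775 0.1266] xax [-0.001  0.    -1.   ] y [ 0.829  0.56  -0.   ] z [ 0.56  -0.829 -0.001] q [ 0.14  0.17  1.92  0.    1.05 -0.46] op 0.106 F [-0.03  3.21 -3.25] M [ 0.263 -0.136 -0.131]
turn about tool x needed (deg): 0.03
tool delta cm [0.86 0.08 0.08]
```

View pics/s4.png

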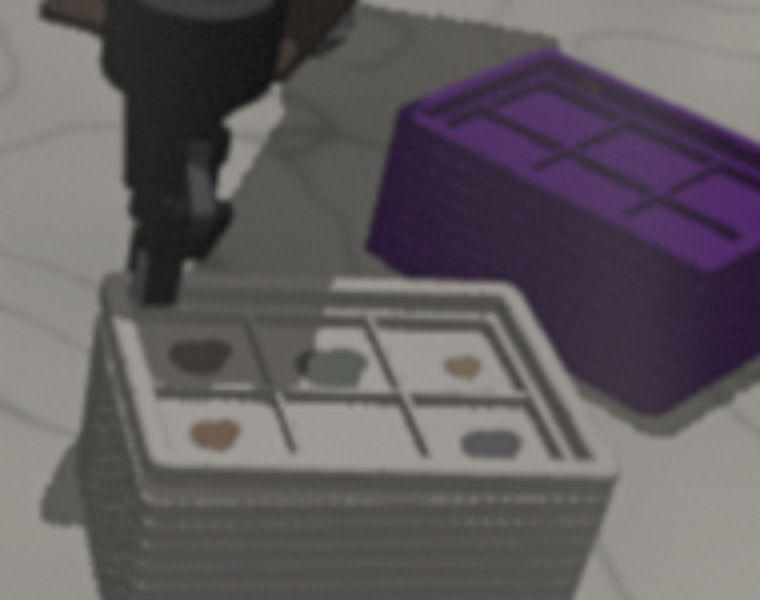

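The palette is pivoting: its gripped end (left, around (110,280)) has risen and the far end (615,470) is still down. I'll keep peeling and follow the arc.

Emit:
drive_tool --pt "-0.2 0 -0.1 0 0" --pt "-0.2 0 -0.05 0 0" --pt "-0.2 0 -0.05 0 0" --pt "-0.2 0 -0.05 0 0" --pt "-0.2 0 -0.05 0 0" --pt "-0.2 0 -0.05 0 0" --pt "-0.2 0 -0.05 0 0" --pt "-0.2 0 -0.05 0 0" --pt "-0.2 0 -0.05 0 0" --pt "-0.2 0 -0.05 0 0"

```text
time: 7.15
eef_pos: [0.5414, 0.1815, 0.1465]
tcp_rot: [0.332, 0.624, -0.332, 0.625]
contact_force: [0.3, -1.3, -3.8]
opening: 0.106
```

Emit:
drive_tool --pt "-0.2 0 -0.05 0 0" --pt "-0.2 0 -0.05 0 0" --pt "0 0 0 0 0" --pt "0 0 0 0 0"

```text
time: 7.55
eef_pos: [0.541, 0.1824, 0.1505]
tcp_rot: [0.332, 0.624, -0.332, 0.625]
contact_force: [1.7, -1.9, -2.4]
opening: 0.11
```

Run:
```python
from h import *
g,u,n=grip(); tell([*g,.118])
c=read_camera("scene"); a=c["frame"][190:350,370:560]
cv2.imwrite("pics/s5.png",cv2.resize(a,(760,600))[:,:,::-1])
```

```text
t 7.55 tcp [0.541  0.1824 0.1505] xax [ 0. -0. -1.] y [0.829 0.559 0.   ] z [ 0.559 -0.829  0.001] q [ 0.15  0.14  1.9  -0.    1.1  -0.45] op 0.11 F [ 1.68 -1.85 -2.41] M [-0.547 -0.178 -0.129]
turn about tool x needed (deg): 0.02
tool delta cm [3.25 0.07 0.66]
```

View pics/s5.png

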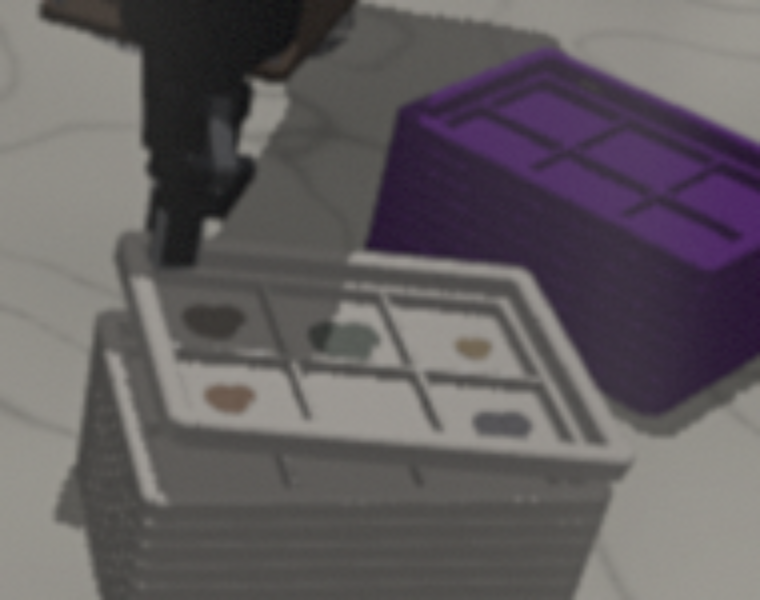

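It's peeled, with the near end well up and the far rim still on the pile. I'll lower back along the same arc so it levels by turning in the pads, then grip hard and lift straight up.

Emit:
drive_tool --pt "0.3 0 0.1 0 0" --pt "0.3 0 0.1 0 0" --pt "0.3 0 0.1 0 0" --pt "0.3 0 0.1 0 0" --pt "0.3 0 0.05 0 0" --pt "0.3 0 0.05 0 0" --pt "0.3 0 0.05 0 0" --pt "0.3 0 0.05 0 0" --pt "0.2 0 0.05 0 0" --pt "0 0 0 0 0"

```text
time: 8.6
eef_pos: [0.5446, 0.177, 0.1242]
tcp_rot: [0.332, 0.624, -0.332, 0.624]
contact_force: [0.7, -0.3, 1.2]
opening: 0.107
```

Emit:
drive_tool --pt "0.2 0 0 0 0" --pt "0.2 0 0 0 0" --pt "0.2 0 0 0 0" --pt "0.1 0 0 0 0" --pt "0 0 0 0 0"

```text
time: 9.1
eef_pos: [0.5451, 0.1768, 0.1215]
tcp_rot: [0.331, 0.624, -0.332, 0.625]
contact_force: [-7.8, -3.7, 17.5]
opening: 0.104
```

Run:
```python
from h import *
g,u,n=grip(); tell([*g,.118])
c=read_camera("scene"); a=c["frame"][190:350,370:560]
cv2.imwrite("pics/s6.png",cv2.resize(a,(760,600))[:,:,::-1])
```

```text
t 9.1 tcp [0.5451 0.1768 0.1215] xax [ 0.    -0.002 -1.   ] y [ 0.828  0.56  -0.001] z [ 0.56  -0.828  0.001] q [ 0.14  0.18  1.92 -0.    1.04 -0.46] op 0.104 F [-7.79 -3.73 17.5 ] M [-0.519  1.439 -0.051]
turn about tool x needed (deg): 0.07
tool delta cm [ 0.35  0.05 -0.03]
```

View pics/s6.png

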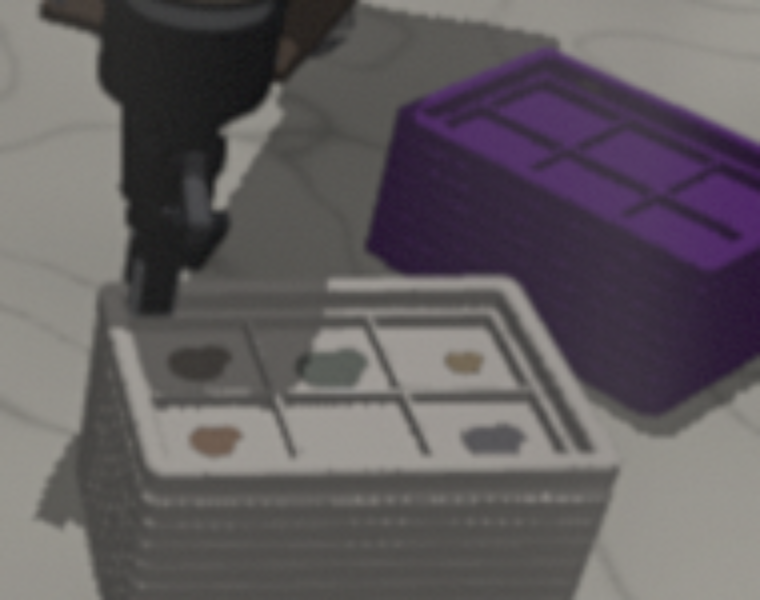

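Emit:
drive_tool --pt "-0.2 0 0 0 0" --pt "0 0 0 0 0.15" --pt "0 0 0 0 0.25" --pt "0 0 0 0 0.25" --pt "0.2 0 0 0 0.25" --pt "0.15 0 0 0 0.25" --pt "0 0 0 0 0.25"

```text
time: 9.85
eef_pos: [0.5439, 0.1772, 0.1149]
tcp_rot: [0.332, 0.625, -0.332, 0.624]
contact_force: [-0.1, -0.6, 0.2]
opening: 0.251
```

Run:
```python
from h import *
g,u,n=grip(); tell([*g,.117])
```

```text
t 9.85 tcp [0.5439 0.1772 0.1149] xax [-0.002 -0.    -1.   ] y [ 0.829  0.56  -0.001] z [ 0.56  -0.829 -0.001] q [ 0.14  0.19  1.92  0.    1.03 -0.46] op 0.251 F [-0.09 -0.62  0.23] M [ 0.044 -0.059  0.   ]
turn about tool x needed (deg): 0.03
tool delta cm [-0.21  0.12  0.07]
```

Emit:
drive_tool --pt "-0.2 0 0 0 0.25" --pt "0 0 0 0 0.15" --pt "0 0 0 0 0.05" --pt "0 0 0 0 0" --pt "0 0 0 0 0" --pt "0 0 0 0 0" --pt "0 0 0 0 0" --force 120

```text
time: 10.55
eef_pos: [0.5451, 0.1772, 0.1193]
tcp_rot: [0.333, 0.624, -0.332, 0.625]
contact_force: [-3.7, -0.1, 4.9]
opening: 0.098
```

Run:
```python
from h import *
g,u,n=grip(); tell([*g,.117])
c=read_camera("scene"); a=c["frame"][190:350,370:560]
cv2.imwrite("pics/s7.png",cv2.resize(a,(760,600))[:,:,::-1])
```

```text
t 10.55 tcp [0.5451 0.1772 0.1193] xax [ 0.002  0.001 -1.   ] y [0.829 0.559 0.002] z [ 0.559 -0.829  0.001] q [ 0.14  0.18  1.92  0.    1.04 -0.46] op 0.098 F [-3.7  -0.12  4.9 ] M [ 0.27  -0.111 -0.078]
turn about tool x needed (deg): -0.02
tool delta cm [0.23 0.02 0.  ]
```

View pics/s7.png

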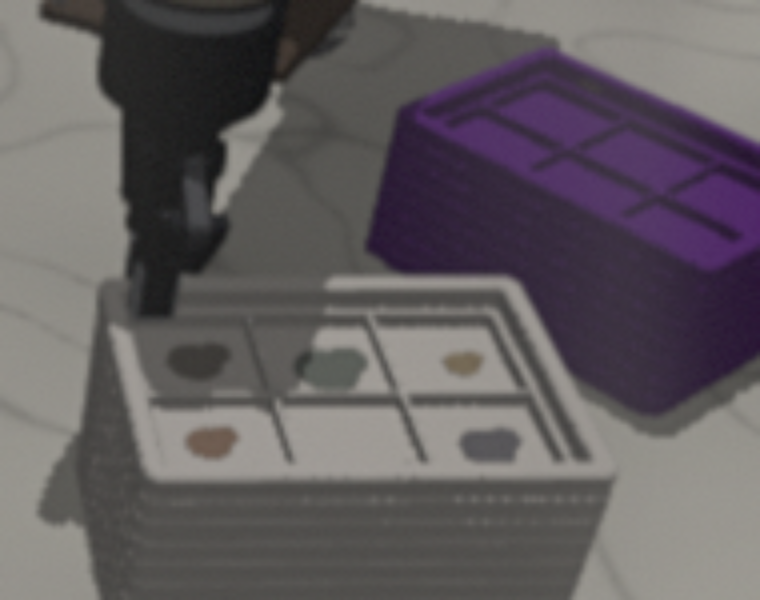

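Emit:
drive_tool --pt "-0.2 0 0 0 0" --pt "-0.3 0 0 0 0" --pt "-0.4 0 0 0 0" --pt "-0.5 0 0 0 0" --pt "-0.6 0 0 0 0" --pt "-0.7 0 0 0 0" --pt "-0.8 0 0 0 0" --pt "-0.8 0 0 0 0" --pt "-0.5 0 0 0 0" --pt "0 0 0 0 0"

```text
time: 11.6
eef_pos: [0.5451, 0.1773, 0.1671]
tcp_rot: [0.332, 0.624, -0.331, 0.625]
contact_force: [0.2, -0.5, -1.1]
opening: 0.086
```

Emit:
drive_tool --pt "0 0 0 0 0" --pt "0 0 0 0 0" --pt "0 0 0 0 0"

```text
time: 11.9
eef_pos: [0.5441, 0.1771, 0.1653]
tcp_rot: [0.332, 0.625, -0.332, 0.624]
contact_force: [0.0, 0.5, -1.5]
opening: 0.091
```

Run:
```python
from h import *
g,u,n=grip(); tell([*g,.117])
c=read_camera("scene"); a=c["frame"][170:370,350:590]
cv2.imwrite("pics/s8.png",cv2.resize(a,(720,600))[:,:,::-1])
```

```text
t 11.9 tcp [0.5441 0.1771 0.1653] xax [-0.001 -0.    -1.   ] y [ 0.829  0.559 -0.001] z [ 0.559 -0.829 -0.   ] q [ 0.14  0.13  1.89  0.    1.13 -0.46] op 0.091 F [ 0.04  0.51 -1.52] M [-0.16   0.009 -0.012]
turn about tool x needed (deg): 0.02
tool delta cm [4.83 0.11 0.05]
```

View pics/s8.png

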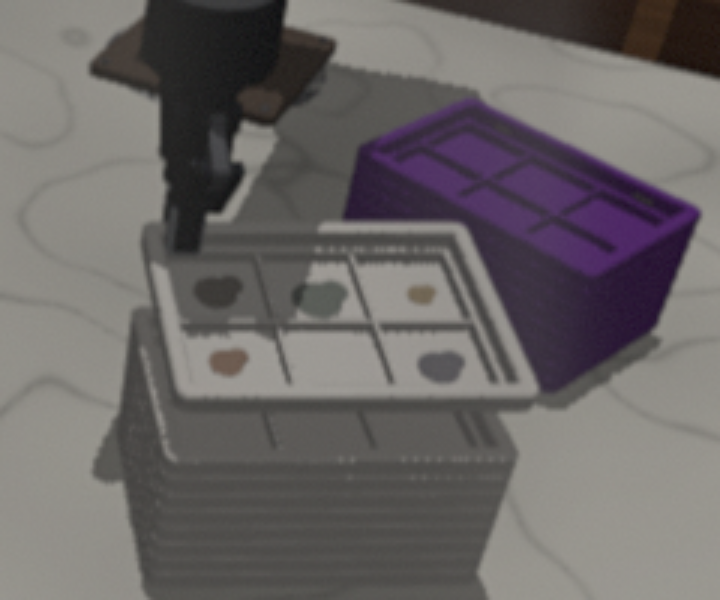

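Level and clear, with the pile standing where it was. I'll rise 5 cm and then carry it to the mat.

Emit:
drive_tool --pt "-0.4 0 0 0 0" --pt "-0.8 0 0 0 0" --pt "-1 0 0 0 0" --pt "-1 0 0 0 0" --pt "-1 0 0 0 0" --pt "-0.6 0 0 0 0" --pt "-0.2 0 0 0 0" --pt "0 -0.2 0.3 0 0" --pt "0 -0.4 0.6 0 0" --pt "0 -0.8 1.2 0 0"

```text
time: 12.95
eef_pos: [0.5441, 0.1516, 0.2151]
tcp_rot: [0.331, 0.625, -0.332, 0.624]
contact_force: [0.5, -0.6, -1.0]
opening: 0.086
```

Emit:
drive_tool --pt "0 -1 1.5 0 0" --pt "0 -1 1.5 0 0" --pt "0 -1 1.5 0 0" --pt "0 -1 1.5 0 0" --pt "0 -1 1.5 0 0" --pt "0 -1 1.5 0 0" --pt "0 -1 1.5 0 0" --pt "0 -1 1.5 0 0" --pt "0 -1 1.5 0 0" --pt "0 -1 1.5 0 0"

```text
time: 13.95
eef_pos: [0.5451, -0.0302, 0.2153]
tcp_rot: [0.332, 0.624, -0.332, 0.624]
contact_force: [-0.1, 0.4, -1.0]
opening: 0.091
```

Emit:
drive_tool --pt "0 -1 1.5 0 0" --pt "0 -1 1.5 0 0" --pt "0 -1 1.5 0 0" --pt "0 -1 1.5 0 0" --pt "0 -1 1.5 0 0" --pt "0 -1 1.5 0 0" --pt "0 -1 1.5 0 0" --pt "0 -1 1.5 0 0" --pt "0 -1 1.5 0 0" --pt "0 -1 1.5 0 0"

```text
time: 14.95
eef_pos: [0.5467, -0.2101, 0.2158]
tcp_rot: [0.332, 0.624, -0.332, 0.624]
contact_force: [-0.3, -0.4, -2.0]
opening: 0.083
```

Emit:
drive_tool --pt "0 -1 1.5 0 0" --pt "0 -1 1.5 0 0" --pt "0 -1 1.5 0 0" --pt "0 -1 1.5 0 0" --pt "0 -1 1.5 0 0" --pt "0 -1 1.5 0 0" --pt "0 -1 1.5 0 0" --pt "0 -1 1.3 0 0" --pt "0 -0.8 0.8 0 0" --pt "0 -0.4 0.3 0 0"

```text
time: 15.95
eef_pos: [0.5423, -0.3683, 0.2157]
tcp_rot: [0.332, 0.624, -0.332, 0.624]
contact_force: [-0.3, 0.1, -1.2]
opening: 0.088
```

Emit:
drive_tool --pt "0 0 0 0 0" --pt "0 0 0 0 0" --pt "0 0 0 0 0" --pt "0 0 0 0 0" --pt "0 0 0 0 0"

```text
time: 16.45
eef_pos: [0.5428, -0.3665, 0.216]
tcp_rot: [0.332, 0.624, -0.332, 0.625]
contact_force: [-0.6, -0.4, -2.9]
opening: 0.089
```

Run:
```python
from h import *
g,u,n=grip(); tell([*(g+np.array([-.0033,-.5495])),.217])
a=read_camera("scene")["frame"];b=read_camera("top")["frame"]
cv2.imwrite("pics/s9.png",np.hstack([cv2.resize(a[100:480,100:580],(400,317)),cv2.resize(b[100:400,100:500],(400,317))])[:,:,::-1])
```

```text
t 16.45 tcp [ 0.5428 -0.3665  0.216 ] xax [ 0. -0. -1.] y [0.828 0.56  0.   ] z [ 0.56  -0.828  0.   ] q [-0.75  0.25  1.64  0.    1.24 -1.34] op 0.089 F [-0.57 -0.39 -2.89] M [-0.178 -0.023 -0.014]
turn about tool x needed (deg): 0.06
tool delta cm [-0.1  -0.38  0.43]
```

View pics/s9.png

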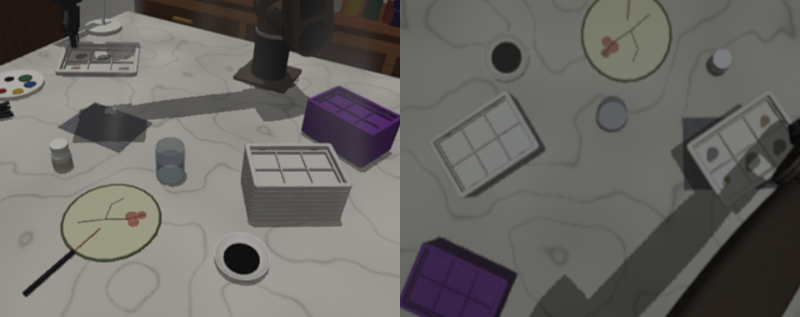

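The palette is level at about scene-crop (98,58), with its projected centre on the mat and nothing else disturbed. I'm handing in.

```bash
python3 -c "
from plant import sign_off, readout
print(abs(readout.get_state()['dq']).max()); print(sign_off())"
```

```text
0.0032972257430912387
the job is handed in; nothing more can be done
None
```

I peeled the top palette off the white pile and handed the job in, with the gripper holding it still over the mat. The hand-in gives no verdict.

**How it went:**
- I gripped the long-side rim near one corner at 30 N and raised that end about 33 mm, with the far rim acting as hinge.
- I then lowered it level again and regripped at 120 N. From there I lifted it straight up and carried it over the mat at about 20 cm.

**Last checks:**
- **Position:** in the top view the palette's centre projects onto the mat's centre. The remaining offset from my target was about 6 mm, against the 60 mm allowed.
- **Height:** the tool point was at z = 0.216 m, which puts the underside at about 0.20 m.
- **Level and grip:** the palette looked level, with wells up. The load on the wrist was roughly the palette's weight, and the joints were still.
- **Other things:** the pile was upright, and nothing on the table had visibly moved in either camera view.

**Less certain:**
- **Far corner during the peel:** it looked raised by about 3–6 mm, close to the 6 mm limit at the top of the peel. I judged that by eye and did not measure it. It was lower earlier on the way up and probably again on the way down.
- **Lowering back:** the palette jammed slightly, with about 17 N of push, so I regripped it before the lift.

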